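# Close up the bread bin

### The job

Close up the bread bin after breakfast, pushing with the fingertips only and gripping nothing: first push both of its drawers fully home, then push the raised lid down until it is shut. Push steadily without slamming anything, never pull a drawer or the lid further open, leave the loaf where it lies, and do not shift, tip or pick up anything standing around the bin.

Things in the scene. Friction and masses are not known exactly. Their poses are not given: they have to be found in the camera images.
- bin: fixed pine bread bin. Origin: centre of its underside; x points from its front (drawers, robot side) to its back, y to its left end, z up. Plinth 240 (x) x 340 (y) x 68 mm high, front at x = -120 mm, with two drawers side by side at y = +81 and -81 mm. On it an open box, set back to x = -65..120 mm, rim at z = 150 mm, leaving a 55 mm ledge in front. A lid is hinged on the back rim
- left_drawer (a joint): how far the left drawer (bin +y side) stands out, m: 0 = home, grows as it comes out towards the robot, stop at 0.13. It slides along the bin's x axis with about 1.5 N of friction and stays where it is left
- right_drawer (a joint): the same for the right drawer (bin -y side)
- lid (a joint): lid angle, rad: 0 = shut, grows as the front edge rises, stop at 1.15. The hinge is stiff: the lid stays at any angle by itself and takes a few N at its front edge to push down
- loaf: brown loaf, 95 x 205 mm, 65 mm tall, lying inside the bin; origin under its centre
- left_drawer_face (a point): centre of the outer face of the left drawer's front panel (158 mm wide, 58 mm tall from 4 to 62 mm above the worktop, 12 mm thick, shutting against the plinth's front, not into it). A brass knob (18 mm ball, reaching 23 mm out of the face) sits in the middle of the face; axes as the bin's
- right_drawer_face (a point): centre of the outer face of the right drawer's front panel (158 mm wide, 58 mm tall from 4 to 62 mm above the worktop, 12 mm thick, shutting against the plinth's front, not into it). A brass knob (18 mm ball, reaching 23 mm out of the face) sits in the middle of the face; axes as the bin's
- lid_edge (a point): middle of the lid's front (free) edge, on its upper face. The lid is a bare pine board 195 mm from hinge to front edge, 348 mm wide, 12 mm thick; own x axis points from front edge to hinge, z out of its upper face. Shut, its upper face is 163 mm above the worktop
- lid_hinge (a point): middle of the lid's hinge line (along the bin's y axis) at the back rim, 151 mm above the worktop, in the plane of the lid's underside
- jam_jar: jam jar, amber glass with a steel cap, 66 mm across, 95 mm tall, upright beside the bin's left end; origin under its centre
- mug: blue mug, 80 mm across, 92 mm tall, upright beside the bin's right end; origin under its centre
- egg_cup: white egg cup, 48 mm across, 55 mm tall, standing off one front corner of the bin, left or right; origin under its centre
- salt: steel salt cellar, 48 mm across, 90 mm tall, standing off the other front corner of the bin; origin under its centre
- pepper: dark wooden pepper mill, 52 mm across, 127 mm tall, standing beside one end of the bin, behind the mug or the jam jar; origin under its centre
- honey_pot: small white pot with a brass cap, 56 mm across, 70 mm tall, standing beside the other end of the bin; origin under its centre
Mind the look-alikes: they are no part of the job. What is shaped like the salt but purple is not meant. Leave any purple look-alike of the mug alone.

How it is judged (in metres and radians):
On the way, in this order (a step that is already met when the one before it is completed fails the run):
1. both drawers are home while the lid still stands open (value of joint each of left_drawer, right_drawer below 0.004 m and value of joint lid above 0.3 rad), for 0.1 s.
2. the lid is shut (value of joint lid below 0.03 rad), for 0.2 s.
At the end, for the whole second after the job is handed in: Both drawers within 4 mm of home, the lid within 0.03 rad of shut, everything at rest (value of joint each of left_drawer, right_drawer below 0.004 m and value of joint lid below 0.03 rad and linear speed of each of jam_jar, mug, egg_cup, salt, pepper, honey_pot, loaf below 0.02 m/s); the robot touches nothing.
It fails at once if the lid is pushed down before both drawers are home (below 0.3 rad with a drawer more than 10 mm out) (value of joint lid below 0.3 rad and value of joint any of left_drawer, right_drawer above 0.01 m).
It fails at once if a drawer is pulled out beyond 0.11 m or the lid lifted beyond 1.08 rad (value of joint any of left_drawer, right_drawer above 0.11 m or value of joint lid above 1.08 rad).
It fails at once if a drawer is slammed (faster than 0.5 m/s) or the lid is (faster than 3 rad/s) (velocity of joint any of left_drawer, right_drawer below -0.5 m/s or velocity of joint lid below -3 rad/s).
It fails at once if a thing around the bin is shifted or lifted by more than 15 mm, or a standing one tipped by more than 0.35 rad (distance of any of jam_jar, mug, egg_cup, salt, pepper, honey_pot from where it was at the start of the episode above 0.015 m or angle between any of jam_jar, mug, egg_cup, salt, pepper, honey_pot's own z axis and vertical above 0.35 rad).
It fails at once if the loaf is shifted by more than 25 mm or lifted (distance of loaf from where it was at the start of the episode above 0.025 m).
It also fails if it takes over 56 s, if anything falls off the work surface, if the arm or the gripper's body presses on something with over 40 N, if the wrist force passes 120 N, or if a joint passes its speed limit or range.

### The arm

A 6-joint arm with a two-finger parallel gripper is mounted at the origin on the work surface. World frame = base frame: x ahead of the robot, y to its left, z up, the work surface at z = 0. Lengths are in mm, angles in rad, forces in N, time in s.
With the tool pointing down it reaches from about 275 to 750 mm from the base axis. Payload 10.2 kg.
Tool frame: the origin (TCP) lies at the very end of the fingers, on their centre line; the grasp point (between the pads) lies 19 mm behind it; z points along the fingers, y is the direction in which the jaws open and shut (so a half turn about z gives the same grasp; the last joint's range is limited). The gripper opens to 85 mm and grips with 20 to 120 N. Pads are 22 mm wide; open, the fingers measure 114 mm over their backs; the gripper's body (76 mm by 85 mm) begins 54 mm behind the grasp point. The pads swing forward as they close: fully open they stand 13 mm farther back than shut.
Start: joints at [1.079, 0.313, 1.498, -0, 1.331, -0.223], TCP at [139.439, 506.15, 231.294] pointing down, gripper open.
Joint ranges: [-2.94, 2.94], [-0.97, 2.17], [0.19, 2.56], [-1.23, 4.37], [0.02, 3.11], [-2.88, 2.88]. Speed limits (rad/s): [2.39, 2.39, 3.01, 3.14, 3.14, 3.14].

### API

Orientations are given as a unit quaternion [w, x, y, z].
In Python, from rig import sensors, imaging, ctrl gives the robot as it stands.
- The arm moves only by the shell command python3 -m creep 'ROWS' [FORCE]. ROWS is JSON, a list of rows, each an object with "grip": the finger opening in mm, from 0 to 85.4; "linear": the shift along the tool's x, y, z in mm, a list of three; "rot": the turn, a rotation vector about the tool's x, y, z in rad, a list of three. A call has 1 to 12 rows; each row shifts and turns the commanded pose from where the row before left it, along the tool's axes as they then stand; what a row does not reach is not made up. A row lasts 1/12 s, in which the tool goes at most 41.7 mm and 7.16 degrees, less where a joint would pass 70% of its speed; a pose out of reach is approached as far as the arm can. A call with a gripper value outside its range is refused whole. The fingers move at their own pace and stop on an object; FORCE is the grip in N (left out, the last holds). Time passes only in rows, so rows that do not move let the fingers close. It gives the time, the measured TCP pose, the force and the opening at its end, in the units of the state.
- sensors.sense(): the state, without advancing time (a new reading comes with each control period).
- imaging.capture(name): name is "scene" or "side" or "wrist"; returns (picture, depth): 480x640x3 uint8, red, green, blue; 480x640 float32, mm along the optical axis (not along the pixel's ray), 0 where there is no reading.
- imaging.camera_params(name): a dict with "intrinsics" (3x3 intrinsics, pixels), "R" (3x3) and "t" (3): a world point X has camera coordinates R X + t. Camera axes: x right, y down, z forward; pixel columns grow to the right and rows downward; lengths in mm; the calibration is good to about 2 mm. A picture is of the moment at which its call begins: read the wrist's pose just before it. camera_params takes no time and is no camera call; for the wrist camera it gives the pose at the moment of the call.
- ctrl.finish_job(): hands the job in, once; it reports no verdict.
The state is a dict: "time_s": time; "joints": joint angles; "dq": joint speeds; "tau": joint torques, N m; "eef_pos": TCP position; "ee_rot": TCP orientation; "force": force on the tool from outside, world axes, zero at the start; "wrist_torque": the same for the moment, N m; "grip_width": opening from 0.0 (shut) to 1.0 (fully open).
Only numpy, scipy, OpenCV 4.12 (cv2) and the standard library are available. Lean on these libraries where they do the work, as an engineer would, in place of code of your own. Each camera call takes 0.05 s, during which the arm holds its last target.

## Working session

There is one attempt and no reset: what is moved stays moved. The work goes in short steps, Python scripts to look and compute and a shell command to move; the robot and the scene stay as the last step left them, time stands still between calls to the robot, and variables do not carry over. Pictures are saved under pics/ and viewed, and the job is handed in when it is done.

```bash
mkdir -p pics; ls; python3 - <<'E'
from rig import sensors, imaging, ctrl
import cv2,numpy as np
s=sensors.sense();print(s)
for n in("scene","side"):
    p,d=imaging.capture(n);cv2.imwrite(f"pics/{n}0.png",p[:,:,::-1]);np.save(f"pics/{n}0d.npy",d)
    c=imaging.camera_params(n);np.savez(f"pics/{n}0c.npz",K=c["intrinsics"],R=c["R"],t=c["t"]);print(n,c)
E
```

```text
pics
{'time_s': 0.0, 'joints': array([ 1.07863434e+00,  3.13443869e-01,  1.49844148e+00, -3.36170115e-05,
        1.33102061e+00, -2.23409752e-01]), 'dq': array([ 0.00019064,  0.00051634,  0.00337342, -0.00080859,  0.00213623,
       -0.00261436]), 'tau': array([-1.54566747e-03, -4.12267363e+01, -2.59740329e+01, -3.03154884e-04,
        4.20709810e-03,  3.06247819e-05]), 'eef_pos': array([139.29866221, 505.90697853, 230.73656486]), 'ee_rot': array([-2.14670363e-04,  1.33968084e-01,  9.90985429e-01, -6.20789661e-04]), 'force': array([-0.7343609 ,  0.60819113, -0.7576942 ]), 'wrist_torque': array([0.00235206, 0.0372277 , 0.0080134 ]), 'grip_width': 0.9988172668765068}
scene {'intrinsics': array([[524.77627288,   0.        , 324.36173029],
       [  0.        , 524.77627288, 240.99480451],
       [  0.        ,   0.        ,   1.        ]]), 'R': array([[-0.94620656, -0.32345389,  0.00841007],
       [-0.25680724,  0.73492445, -0.62764328],
       [ 0.19683289, -0.59603996, -0.77845564]]), 't': array([ 571.17265252,  234.50847225, 1017.81462165])}
side {'intrinsics': array([[464.55798858,   0.        , 315.23635   ],
       [  0.        , 464.55798858, 235.73097513],
       [  0.        ,   0.        ,   1.        ]]), 'R': array([[ 9.83978399e-01, -1.78287379e-01,  3.47022752e-04],
       [-8.31317124e-02, -4.60528888e-01, -8.83743323e-01],
       [ 1.57720095e-01,  8.69555492e-01, -4.67971813e-01]]), 't': array([-606.43829348,  170.22452071,  984.08567773])}
```

View pics/scene0.png

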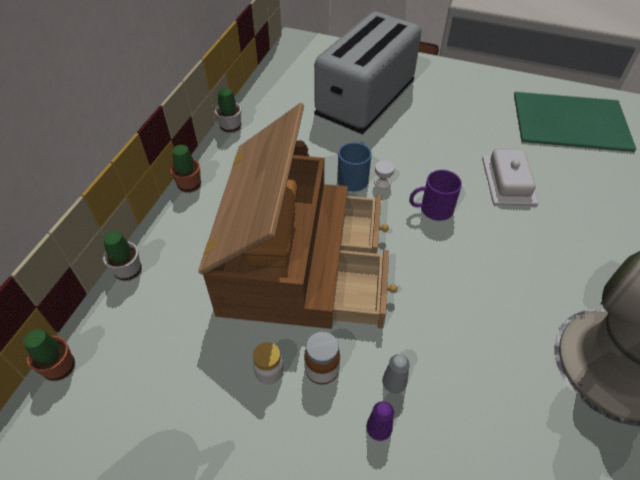

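View pics/side0.png

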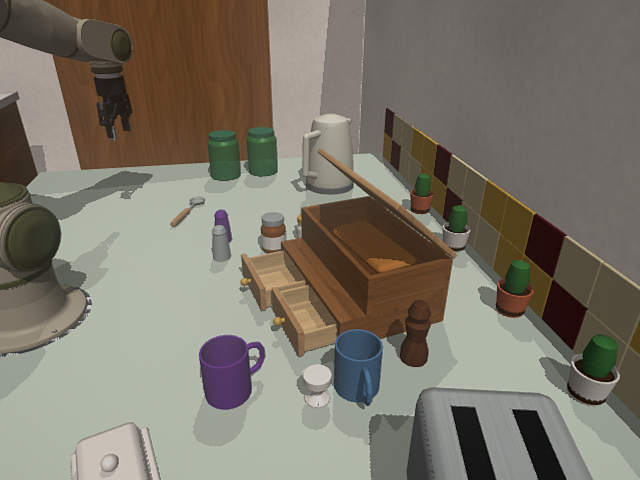

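The scene view shows the bin at about (285,240) with both drawers out (knobs at (385,228) and (393,288)) and the lid raised. The jam jar is at (322,357), honey pot (267,362), blue mug (354,167), egg cup (384,175), pepper (300,150) behind the mug, and steel salt (397,372). The purple salt look-alike at (380,420) and the purple mug at (440,195) are not meant. In the next step I measure.

```bash
cat > h.py <<'E'
import numpy as np,cv2
def load(n,k=0):
    c=np.load(f"pics/{n}{k}c.npz");return cv2.imread(f"pics/{n}{k}.png"),np.load(f"pics/{n}{k}d.npy"),c["K"],c["R"],c["t"]
def cloud(n,k=0):
    im,d,K,R,t=load(n,k);v,u=np.mgrid[0:480,0:640]
    P=np.stack([(u-K[0,2])/K[0,0]*d,(v-K[1,2])/K[1,1]*d,d],-1)
    W=(P-t)@R; W[d==0]=np.nan; return im,W
def proj(n,X,k=0):
    im,d,K,R,t=load(n,k);p=K@(R@np.array(X,float)+t);return p[:2]/p[2]
E
python3 - <<'E'
from h import *
im,W=cloud("scene")
c=im[90:410,190:430];cv2.imwrite("pics/crop0.png",cv2.resize(c,None,fx=1.85,fy=1.85,interpolation=3))
im2,_=cloud("side");cv2.imwrite("pics/crop1.png",cv2.resize(im2[130:420,190:470],None,fx=2,fy=2,interpolation=3))
for u,v in [(500,250),(330,250),(340,200),(322,300),(380,260),(385,320),(360,200),(378,215),(322,340),(353,149),(383,168),(397,358),(266,355),(440,176)]:
    print((u,v),np.round(W[v,u]))
# ledge points
m=np.abs(W[...,2]-68)<4
print(m.sum())
v,u=np.nonzero(m);s=(u>300)&(u<352)&(v>180)&(v<325)
p=W[v[s],u[s]]
print(cv2.minAreaRect(p[:,:2].astype(np.float32)),len(p))
ma=np.zeros((480,640),np.uint8);ma[v[s],u[s]]=255;im[ma>0]=(255,0,255)
cv2.imwrite("pics/m0.png",cv2.resize(im[90:410,190:430],None,fx=1.85,fy=1.85))
E
```

```text
(500, 250) [ 252. -206.   -4.]
(330, 250) [601. -27.  66.]
(340, 200) [ 625. -172.   65.]
(322, 300) [576.  96.  68.]
(380, 260) [497. -48.  51.]
(385, 320) [453.  59.   0.]
(360, 200) [ 587. -208.   43.]
(378, 215) [ 532. -159.   62.]
(322, 340) [543. 192.  94.]
(353, 149) [ 646. -340.   72.]
(383, 168) [ 562. -319.   53.]
(397, 358) [408. 180.  90.]
(266, 355) [633. 241.  71.]
(440, 176) [ 425. -320.   70.]
9903
((616.5914306640625, -46.362518310546875), (106.58916473388672, 344.2132263183594), 20.334205627441406) 3822
```

View pics/crop0.png

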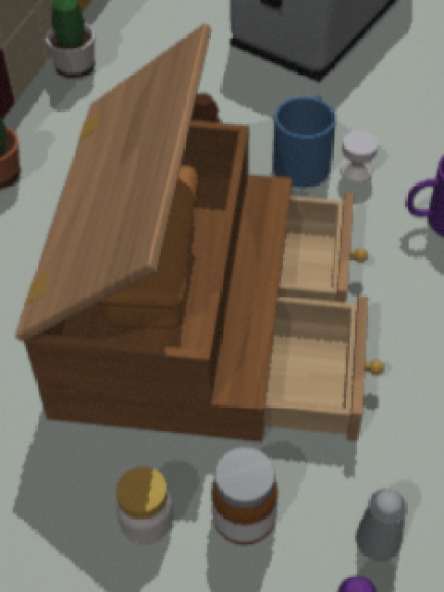

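View pics/crop1.png

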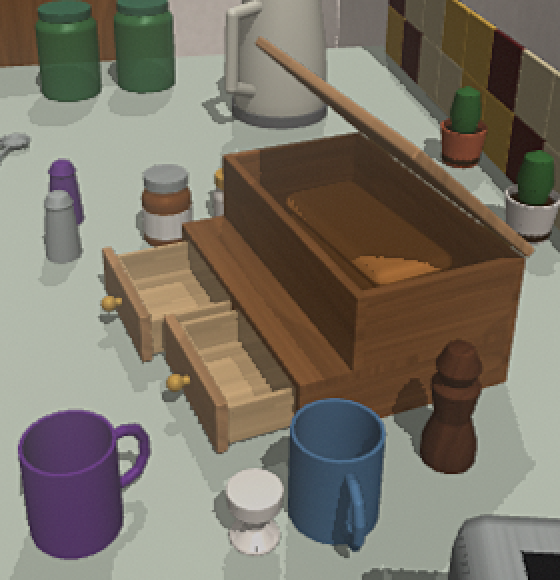

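View pics/m0.png

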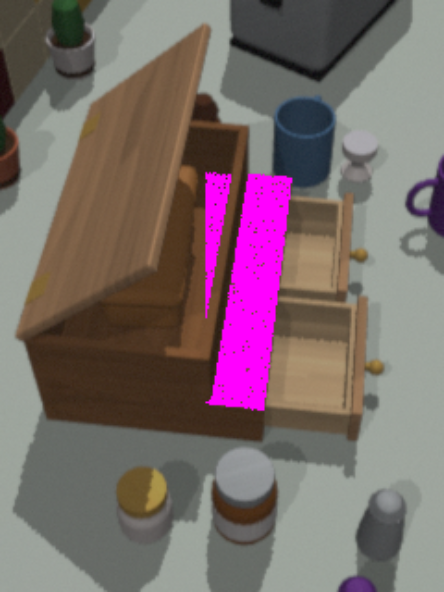

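```bash
python3 - <<'E'
from h import *
im,W=cloud("scene")
z=W[...,2]
def comp(zlo,zhi,seed):
    m=((z>zlo)&(z<zhi)).astype(np.uint8)
    m=cv2.morphologyEx(m,cv2.MORPH_OPEN,np.ones((3,3)))
    n,l=cv2.connectedComponents(m,connectivity=4);return l==l[seed[1],seed[0]]
m=comp(64,71,(330,250));p=W[m];r=cv2.minAreaRect(p[:,:2].astype(np.float32));print("ledge",r,np.median(p[:,2]),len(p));print(cv2.boxPoints(r).round(1))
im2,W2=cloud("side")
for nm,Wc in(("scene",W),("side",W2)):
    # drawer fronts' top z 58-64
    zz=Wc[...,2]
    mm=((zz>58)&(zz<66)).astype(np.uint8)
    n,l,st,ce=cv2.connectedComponentsWithStats(mm,connectivity=8)
    for i in range(1,n):
        if 30<st[i,4]<900:
            q=Wc[l==i]; 
            if 350<q[:,0].mean()<640 and -260<q[:,1].mean()<160: print(nm,st[i],cv2.minAreaRect(q[:,:2].astype(np.float32)))
# lid plane
hsv=cv2.cvtColor(im,cv2.COLOR_BGR2HSV)
q=W[150:250,225:275].reshape(-1,3);q=q[q[:,2]>165];c=np.median(q,0)
A=np.c_[q[:,:2],np.ones(len(q))]
for _ in range(5):
    s=np.linalg.lstsq(A,q[:,2],rcond=None)[0];e=np.abs(A@s-q[:,2]);k=e<6;A=A[k];q=q[k]
n=np.array([-s[0],-s[1],1]);n/=np.linalg.norm(n);print("lid n",n,"angle",np.arccos(n[2]),"az",np.degrees(np.arctan2(n[1],n[0])),len(q))
d=n@q.mean(0)
on=(np.abs(W@n-d)<5)&(z>140);on=cv2.morphologyEx(on.astype(np.uint8),cv2.MORPH_OPEN,np.ones((3,3)))
nn,l,st,_=cv2.connectedComponentsWithStats(on);i=1+np.argmax(st[1:,4]);P=W[l==i]
print(st[i],"z range",np.percentile(P[:,2],[.5,99.5]))
ay=np.cross([0,0,1],n);ay/=np.linalg.norm(ay);ax=np.cross(ay,n)
r=cv2.minAreaRect(np.c_[P@ax,P@ay].astype(np.float32));print(r)
for b in cv2.boxPoints(r):print((ax*b[0]+ay*b[1]+n*d).round(1))
E
```

```text
ledge ((613.1135864257812, -46.93296813964844), (56.653167724609375, 343.74176025390625), 12.072013854980469) 67.4203806020999 3104
[[ 549.5  115.2]
 [ 621.4 -220.9]
 [ 676.8 -209.1]
 [ 604.9  127.1]]
scene [425 190  33  14  78] ((411.8873291015625, -256.1706237792969), (74.18854522705078, 28.30801773071289), 1.9119657278060913)
scene [372 194   9  55 280] ((531.8759765625, -146.17984008789062), (12.005066871643066, 159.16729736328125), 12.269801139831543)
scene [380 249   9  66 375] ((474.2745056152344, 5.6305999755859375), (11.95874309539795, 158.85267639160156), 12.444561958312988)
side [241 253  24  38 223] ((474.4093933105469, 2.3265304565429688), (13.16347885131836, 157.8873291015625), 12.296778678894043)
side [272 287  32  47 329] ((531.49853515625, -150.59104919433594), (12.487344741821289, 158.18731689453125), 12.299666404724121)
side [205 347  40  15 153] ((411.01470947265625, -259.3714294433594), (65.32925415039062, 22.767810821533203), 4.560908794403076)
lid n [0.657878   0.14456877 0.73911867] angle 0.7390353494005979 az 12.393761918478692 4400
[ 199  103  103  170 7615] z range [161.30183    290.44464233]
((391.7118835449219, -178.6400604248047), (353.0178527832031, 196.8890838623047), 89.75550079345703)
[ 723.5 -204.2  293.1]
[ 865.8 -173.8  160.5]
[791.2 171.2 159.4]
[648.9 140.8 292.1]
```

Bin measured: yaw about 12.2°, origin about (703,-27), ledge z 67, panels 12×159 mm (match the sizes given). The left drawer is about 90 mm out, the right about 67 mm. The lid is at about 0.74 rad and its front edge at z≈292. Pushing starts with the right drawer. First I shut the fingers and align the tool with the bin.

```bash
python3 -m creep '[{"grip":0,"linear":[0,0,0],"rot":[0,0,-0.12]},{"grip":0,"linear":[0,0,0],"rot":[0,0,-0.12]},{"grip":0,"linear":[0,0,0],"rot":[0,0,-0.12]},{"grip":0,"linear":[0,0,0],"rot":[0,0,-0.12]},{"grip":0,"linear":[-8,-28,0],"rot":[0,0,0]},{"grip":0,"linear":[-8,-28,0],"rot":[0,0,0]},{"grip":0,"linear":[-8,-28,0],"rot":[0,0,0]},{"grip":0,"linear":[-8,-28,0],"rot":[0,0,0]},{"grip":0,"linear":[-8,-28,0],"rot":[0,0,0]},{"grip":0,"linear":[-8,-28,0],"rot":[0,0,0]},{"grip":0,"linear":[-8,-28,0],"rot":[0,0,0]},{"grip":0,"linear":[-8,-28,0],"rot":[0,0,0]}]' 20
cat >> h.py <<'E'
O=np.array([702.7,-27.3]);a=np.radians(12.2);EX=np.array([np.cos(a),np.sin(a)]);EY=np.array([-np.sin(a),np.cos(a)])
def tob(p):
    d=np.array(p[:2])-O;return np.array([d@EX,d@EY,p[2]])
def st():
    from rig import sensors
    from scipy.spatial.transform import Rotation as Ro
    s=sensors.sense();q=s["ee_rot"];M=Ro.from_quat([q[1],q[2],q[3],q[0]]).as_matrix()
    print("t",s["time_s"],"bin",tob(s["eef_pos"]).round(1),"w",s["eef_pos"].round(1),"az",np.degrees(np.arctan2(M[1,0],M[0,0])).round(2),"zax",M[:,2].round(3),"F",s["force"].round(1),"g",round(s["grip_width"],3))
E
python3 -c "from h import*;st()"
```

```text
time_s: 1.1
eef_pos: [249.2, 299.2, 231.1]
ee_rot: [-0.0, -0.106, 0.994, -0.0]
force: [1.1, 0.5, 0.4]
grip_width: 0.002
t 1.1 bin [-374.3  415.   231.1] w [249.2 299.2 231.1] az -167.88 zax [-0. -0. -1.] F [1.1 0.5 0.4] g 0.002
```

```bash
python3 -m creep '[{"grip":0,"linear":[-8,-29,0],"rot":[0,0,0]},{"grip":0,"linear":[-8,-29,0],"rot":[0,0,0]},{"grip":0,"linear":[-8,-29,0],"rot":[0,0,0]},{"grip":0,"linear":[-8,-29,0],"rot":[0,0,0]},{"grip":0,"linear":[-8,-29,0],"rot":[0,0,0]},{"grip":0,"linear":[-8,-29,0],"rot":[0,0,0]},{"grip":0,"linear":[-8,-29,0],"rot":[0,0,0]},{"grip":0,"linear":[-8,-29,0],"rot":[0,0,0]},{"grip":0,"linear":[-8,-29,0],"rot":[0,0,0]},{"grip":0,"linear":[-8,-29,0],"rot":[0,0,0]},{"grip":0,"linear":[-8,-29,0],"rot":[0,0,0]},{"grip":0,"linear":[-8,-29,0],"rot":[0,0,0]}]' && python3 -m creep '[{"grip":0,"linear":[-8,-27,0],"rot":[0,0,0]},{"grip":0,"linear":[-8,-27,0],"rot":[0,0,0]},{"grip":0,"linear":[-8,-27,0],"rot":[0,0,0]},{"grip":0,"linear":[-8,-27,0],"rot":[0,0,0]},{"grip":0,"linear":[0,0,0],"rot":[0,0,0]},{"grip":0,"linear":[0,0,0],"rot":[0,0,0]}]'
python3 -c "from h import*;st()"
```

```text
time_s: 2.1
eef_pos: [416.1, -21.1, 231.1]
ee_rot: [-0.0, -0.105, 0.994, 0.0]
force: [-0.3, 0.2, 1.3]
grip_width: 0.001
time_s: 2.6
eef_pos: [469.7, -119.2, 230.6]
ee_rot: [-0.001, -0.105, 0.995, 0.0]
force: [-0.4, 0.4, 0.1]
grip_width: 0.003
t 2.6 bin [-247.2  -40.6  230.6] w [ 469.7 -119.2  230.6] az -167.99 zax [-0.001  0.001 -1.   ] F [-0.4  0.4  0.1] g 0.003
```

```bash
python3 -m creep '[{"grip":0,"linear":[0,0,25],"rot":[0,0,0]},{"grip":0,"linear":[0,0,25],"rot":[0,0,0]},{"grip":0,"linear":[0,0,25],"rot":[0,0,0]},{"grip":0,"linear":[0,0,25],"rot":[0,0,0]},{"grip":0,"linear":[0,0,25],"rot":[0,0,0]},{"grip":0,"linear":[0,0,25],"rot":[0,0,0]},{"grip":0,"linear":[0,0,25],"rot":[0,0,0]},{"grip":0,"linear":[0,0,21],"rot":[0,0,0]},{"grip":0,"linear":[0,0,0],"rot":[0,0,0]},{"grip":0,"linear":[0,0,0],"rot":[0,0,0]}]'
cat > snap.py <<'E'
import sys
from h import *
from rig import imaging
st()
k=sys.argv[1]
for n in("scene","side"):
    p,d=imaging.capture(n);cv2.imwrite(f"pics/{n}{k}.png",p[:,:,::-1]);np.save(f"pics/{n}{k}d.npy",d)
    c=imaging.camera_params(n);np.savez(f"pics/{n}{k}c.npz",K=c["intrinsics"],R=c["R"],t=c["t"])
a=cv2.imread(f"pics/scene{k}.png")[80:400,190:510];b=cv2.imread(f"pics/side{k}.png")[110:430,170:490]
cv2.imwrite(f"pics/v{k}.png",cv2.resize(np.hstack([a,b]),None,fx=1.25,fy=1.25,interpolation=3))
E
python3 snap.py 1
```

```text
time_s: 3.43
eef_pos: [469.3, -117.7, 35.4]
ee_rot: [-0.001, -0.106, 0.994, 0.0]
force: [-0.5, 0.1, 0.3]
grip_width: -0.003
t 3.4333 bin [-247.2  -39.    35.4] w [ 469.3 -117.7   35.4] az -167.86 zax [-0.001  0.001 -1.   ] F [-0.5  0.1  0.3] g -0.003
```

View pics/v1.png

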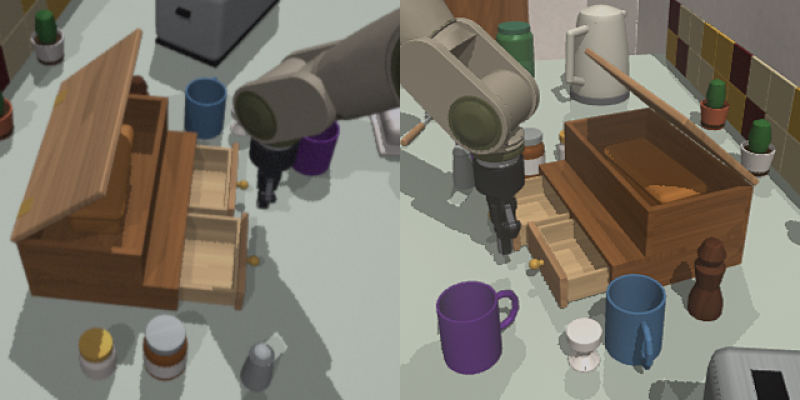

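The fingertips (left crop (265,200)) stand before the right drawer panel, between the knob and the inner edge, clear of the left drawer. Pushing.

```bash
python3 -m creep '[{"grip":0,"linear":[-8,0,0],"rot":[0,0,0]},{"grip":0,"linear":[-8,0,0],"rot":[0,0,0]},{"grip":0,"linear":[-8,0,0],"rot":[0,0,0]},{"grip":0,"linear":[-8,0,0],"rot":[0,0,0]},{"grip":0,"linear":[-8,0,0],"rot":[0,0,0]},{"grip":0,"linear":[-8,0,0],"rot":[0,0,0]},{"grip":0,"linear":[-8,0,0],"rot":[0,0,0]},{"grip":0,"linear":[-8,0,0],"rot":[0,0,0]},{"grip":0,"linear":[-8,0,0],"rot":[0,0,0]},{"grip":0,"linear":[-8,0,0],"rot":[0,0,0]},{"grip":0,"linear":[-8,0,0],"rot":[0,0,0]},{"grip":0,"linear":[-8,0,0],"rot":[0,0,0]}]' && python3 snap.py 2
```

```text
time_s: 4.53
eef_pos: [564.2, -98.0, 35.2]
ee_rot: [-0.0, -0.105, 0.994, 0.0]
force: [-2.1, 1.6, 0.7]
grip_width: 0.002
t 4.5333 bin [-150.3  -39.9   35.2] w [564.2 -98.   35.2] az -167.9 zax [-0.  0. -1.] F [-2.1  1.6  0.7] g 0.002
```

View pics/v2.png

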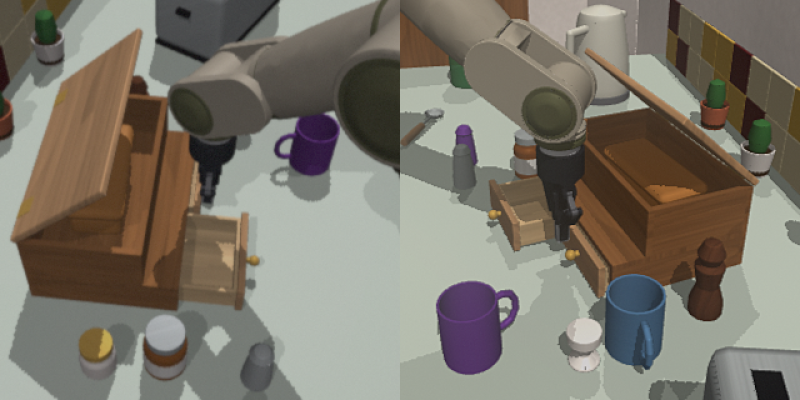

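The right drawer is nearly in (side crop, panel at (590,260)). I push on gently until the force rises.

```bash
for i in 1; do python3 -m creep '[{"grip":0,"linear":[-3,0,0],"rot":[0,0,0]},{"grip":0,"linear":[-2,0,0],"rot":[0,0,0]},{"grip":0,"linear":[-2,0,0],"rot":[0,0,0]},{"grip":0,"linear":[0,0,0],"rot":[0,0,0]}]'; python3 -m creep '[{"grip":0,"linear":[-1,0,0],"rot":[0,0,0]},{"grip":0,"linear":[-1,0,0],"rot":[0,0,0]},{"grip":0,"linear":[0,0,0],"rot":[0,0,0]}]'; done; python3 -c "from h import*;st()"
```

```text
time_s: 4.97
eef_pos: [570.6, -96.9, 35.3]
ee_rot: [0.0, -0.105, 0.994, -0.0]
force: [-0.3, -0.0, 0.1]
grip_width: 0.002
time_s: 5.22
eef_pos: [572.2, -96.6, 35.3]
ee_rot: [-0.0, -0.105, 0.994, -0.0]
force: [-1.9, -1.3, 0.6]
grip_width: -0.0
t 5.2167 bin [-142.2  -40.1   35.3] w [572.2 -96.6  35.3] az -167.9 zax [-0.001 -0.    -1.   ] F [-1.9 -1.3  0.6] g -0.0
```

```bash
python3 -m creep '[{"grip":0,"linear":[-1,0,0],"rot":[0,0,0]},{"grip":0,"linear":[-1,0,0],"rot":[0,0,0]},{"grip":0,"linear":[0,0,0],"rot":[0,0,0]}]';python3 -m creep '[{"grip":0,"linear":[-1,0,0],"rot":[0,0,0]},{"grip":0,"linear":[-1,0,0],"rot":[0,0,0]},{"grip":0,"linear":[0,0,0],"rot":[0,0,0]}]';  python3 -c "from h import*;st()"
```

```text
time_s: 5.47
eef_pos: [572.2, -96.5, 35.3]
ee_rot: [-0.003, -0.106, 0.994, 0.0]
force: [-15.4, -5.3, 8.7]
grip_width: -0.001
time_s: 5.72
eef_pos: [572.2, -96.5, 35.3]
ee_rot: [-0.006, -0.106, 0.994, 0.0]
force: [-26.7, -7.4, 16.3]
grip_width: -0.002
t 5.7167 bin [-142.2  -40.1   35.3] w [572.2 -96.5  35.3] az -167.86 zax [-0.011 -0.    -1.   ] F [-26.7  -7.4  16.3] g -0.002
```

The force rises to 27 N with no further travel at TCP x −142 (expected about −143), so the right drawer is home. Backing off and moving over to the left drawer.

```bash
python3 -m creep '[{"grip":0,"linear":[4,0,0],"rot":[0,0,0]},{"grip":0,"linear":[14,0,0],"rot":[0,0,0]},{"grip":0,"linear":[14,0,0],"rot":[0,0,0]},{"grip":0,"linear":[14,0,0],"rot":[0,0,0]},{"grip":0,"linear":[14,0,0],"rot":[0,0,0]},{"grip":0,"linear":[14,0,0],"rot":[0,0,0]},{"grip":0,"linear":[14,0,0],"rot":[0,0,0]},{"grip":0,"linear":[14,0,0],"rot":[0,0,0]},{"grip":0,"linear":[14,0,0],"rot":[0,0,0]},{"grip":0,"linear":[14,0,0],"rot":[0,0,0]},{"grip":0,"linear":[4,0,0],"rot":[0,0,0]},{"grip":0,"linear":[0,0,0],"rot":[0,0,0]}]' && python3 -m creep '[{"grip":0,"linear":[0,14,0],"rot":[0,0,0]},{"grip":0,"linear":[0,14,0],"rot":[0,0,0]},{"grip":0,"linear":[0,14,0],"rot":[0,0,0]},{"grip":0,"linear":[0,14,0],"rot":[0,0,0]},{"grip":0,"linear":[0,14,0],"rot":[0,0,0]},{"grip":0,"linear":[0,12,0],"rot":[0,0,0]},{"grip":0,"linear":[0,0,0],"rot":[0,0,0]}]' && python3 snap.py 3
```

```text
time_s: 6.72
eef_pos: [445.2, -124.0, 35.6]
ee_rot: [0.0, -0.105, 0.994, -0.0]
force: [0.7, 0.2, 0.1]
grip_width: 0.0
time_s: 7.3
eef_pos: [427.4, -41.0, 35.2]
ee_rot: [-0.0, -0.107, 0.994, 0.0]
force: [0.2, -0.5, 0.5]
grip_width: 0.001
t 7.3 bin [-271.9   44.8   35.2] w [427.4 -41.   35.2] az -167.74 zax [-0.001  0.001 -1.   ] F [ 0.2 -0.5  0.5] g 0.001
```

View pics/v3.png

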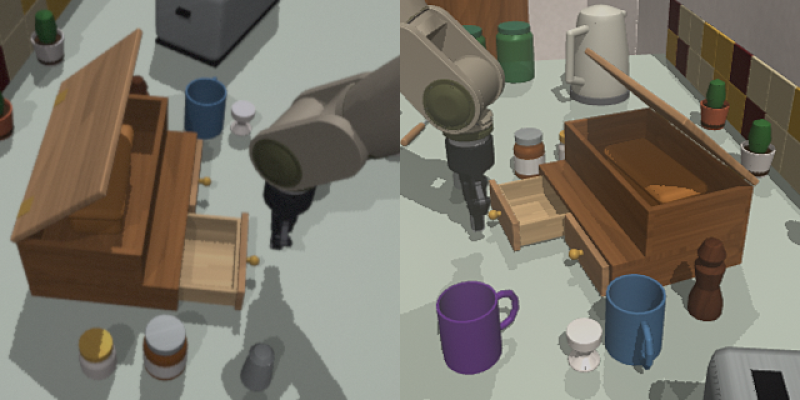

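The right drawer is shut flush, with its panel against the plinth at left crop (197,180). The fingers are before the left panel beside its knob (255,260). Pushing the left drawer.

```bash
python3 -m creep '[{"grip":0,"linear":[-10,-4,0],"rot":[0,0,0]},{"grip":0,"linear":[-10,0,0],"rot":[0,0,0]},{"grip":0,"linear":[-10,0,0],"rot":[0,0,0]},{"grip":0,"linear":[-8,0,0],"rot":[0,0,0]},{"grip":0,"linear":[-8,0,0],"rot":[0,0,0]},{"grip":0,"linear":[-10,0,0],"rot":[0,0,0]},{"grip":0,"linear":[-10,0,0],"rot":[0,0,0]},{"grip":0,"linear":[-10,0,0],"rot":[0,0,0]},{"grip":0,"linear":[-10,0,0],"rot":[0,0,0]},{"grip":0,"linear":[-10,0,0],"rot":[0,0,0]},{"grip":0,"linear":[-10,0,0],"rot":[0,0,0]},{"grip":0,"linear":[-8,0,0],"rot":[0,0,0]}]' && python3 -m creep '[{"grip":0,"linear":[-4,0,0],"rot":[0,0,0]},{"grip":0,"linear":[-4,0,0],"rot":[0,0,0]},{"grip":0,"linear":[-3,0,0],"rot":[0,0,0]},{"grip":0,"linear":[-2,0,0],"rot":[0,0,0]},{"grip":0,"linear":[0,0,0],"rot":[0,0,0]}]'; python3 -c "from h import*;st()"
```

```text
time_s: 8.4
eef_pos: [540.9, -23.6, 35.1]
ee_rot: [-0.0, -0.105, 0.994, 0.0]
force: [-1.4, -0.4, 0.1]
grip_width: -0.002
time_s: 8.82
eef_pos: [553.3, -20.8, 35.2]
ee_rot: [0.0, -0.105, 0.994, 0.0]
force: [-0.1, -0.3, 0.2]
grip_width: 0.001
t 8.8167 bin [-144.6   37.9   35.2] w [553.3 -20.8  35.2] az -167.9 zax [ 0.  0. -1.] F [-0.1 -0.3  0.2] g 0.001
```

```bash
python3 -m creep '[{"grip":0,"linear":[-1,0,0],"rot":[0,0,0]},{"grip":0,"linear":[-1,0,0],"rot":[0,0,0]},{"grip":0,"linear":[-1,0,0],"rot":[0,0,0]},{"grip":0,"linear":[-1,0,0],"rot":[0,0,0]},{"grip":0,"linear":[0,0,0],"rot":[0,0,0]}]';python3 -m creep '[{"grip":0,"linear":[-1,0,0],"rot":[0,0,0]},{"grip":0,"linear":[-1,0,0],"rot":[0,0,0]},{"grip":0,"linear":[0,0,0],"rot":[0,0,0]}]'; python3 -c "from h import*;st()"
```

```text
time_s: 9.23
eef_pos: [555.6, -20.3, 35.3]
ee_rot: [-0.002, -0.106, 0.994, 0.0]
force: [-10.1, -3.9, 5.9]
grip_width: 0.0
time_s: 9.48
eef_pos: [555.6, -20.2, 35.2]
ee_rot: [-0.005, -0.106, 0.994, 0.0]
force: [-22.3, -7.1, 15.1]
grip_width: -0.005
t 9.4833 bin [-142.3   38.    35.2] w [555.6 -20.2  35.2] az -167.86 zax [-0.009 -0.001 -1.   ] F [-22.3  -7.1  15.1] g -0.005
```

Same stop at x −142.3 with 22 N, so both drawers are home. Backing off, rising above the lid edge and checking.

```bash
python3 -m creep '[{"grip":0,"linear":[4,0,0],"rot":[0,0,0]},{"grip":0,"linear":[18,0,0],"rot":[0,0,0]},{"grip":0,"linear":[18,0,0],"rot":[0,0,0]},{"grip":0,"linear":[18,0,0],"rot":[0,0,0]},{"grip":0,"linear":[0,0,-30],"rot":[0,0,0]},{"grip":0,"linear":[0,0,-36],"rot":[0,0,0]},{"grip":0,"linear":[0,0,-36],"rot":[0,0,0]},{"grip":0,"linear":[0,0,-36],"rot":[0,0,0]},{"grip":0,"linear":[0,0,-36],"rot":[0,0,0]},{"grip":0,"linear":[0,0,-36],"rot":[0,0,0]},{"grip":0,"linear":[0,0,-36],"rot":[0,0,0]},{"grip":0,"linear":[0,0,-36],"rot":[0,0,0]}]' && python3 -m creep '[{"grip":0,"linear":[0,0,-4],"rot":[0,0,0]},{"grip":0,"linear":[0,0,0],"rot":[0,0,0]},{"grip":0,"linear":[0,0,0],"rot":[0,0,0]}]' && python3 snap.py 4; python3 - <<'E'
from h import *
im,W=cloud("scene",4)
z=W[...,2]
mm=((z>58)&(z<65)).astype(np.uint8)
n,l,s,_=cv2.connectedComponentsWithStats(mm)
B=np.stack([(W[...,:2]-O)@EX,(W[...,:2]-O)@EY],-1)
for y0,y1,nm in((10,150,"left"),(-150,-10,"right")):
    k=(mm>0)&(B[...,1]>y0)&(B[...,1]<y1)&(B[...,0]>-260)&(B[...,0]<-115)
    if k.sum(): print(nm,k.sum(),np.percentile(B[k][:,0],[3,50,97]).round(1))
q=W[150:230,230:265].reshape(-1,3);q=q[q[:,2]>165]
A=np.c_[q[:,:2],np.ones(len(q))];s=np.linalg.lstsq(A,q[:,2],rcond=None)[0];print("lid angle",np.arctan(np.hypot(s[0],s[1])))
E
```

```text
time_s: 10.48
eef_pos: [502.1, -31.5, 319.5]
ee_rot: [0.001, -0.105, 0.994, -0.0]
force: [0.4, -0.1, 0.3]
grip_width: -0.001
time_s: 10.73
eef_pos: [502.1, -31.6, 320.4]
ee_rot: [-0.0, -0.105, 0.994, 0.0]
force: [0.7, 0.3, -0.7]
grip_width: 0.002
t 10.7333 bin [-197.    38.2  320.4] w [502.1 -31.6 320.4] az -167.9 zax [-0.001  0.    -1.   ] F [ 0.7  0.3 -0.7] g 0.002
left 333 [-131.1 -125.1 -119.3]
right 253 [-130.5 -124.8 -119. ]
lid angle 0.7398762832800679
```

View pics/v4.png

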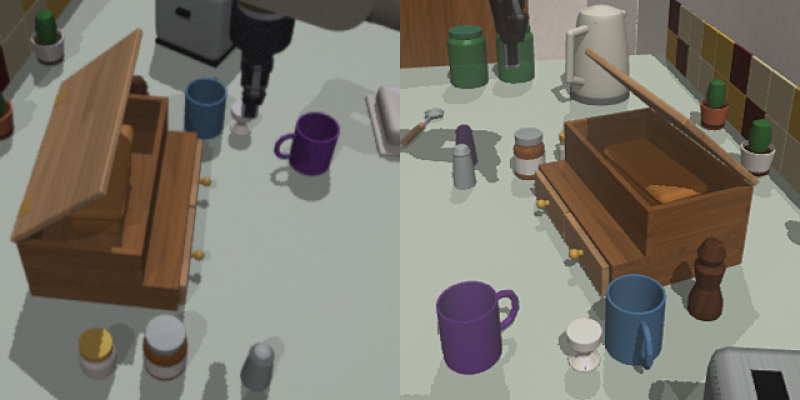

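Both panels sit flush (x −131…−119, equal within 0.5 mm), and the lid is still at 0.74 rad. Moving over the lid's front edge.

```bash
python3 -m creep '[{"grip":0,"linear":[-18,0,0],"rot":[0,0,0]},{"grip":0,"linear":[-18,0,0],"rot":[0,0,0]},{"grip":0,"linear":[-18,0,0],"rot":[0,0,0]},{"grip":0,"linear":[-18,0,0],"rot":[0,0,0]},{"grip":0,"linear":[-18,0,0],"rot":[0,0,0]},{"grip":0,"linear":[-18,0,0],"rot":[0,0,0]},{"grip":0,"linear":[-18,0,0],"rot":[0,0,0]},{"grip":0,"linear":[-18,0,0],"rot":[0,0,0]},{"grip":0,"linear":[-18,0,0],"rot":[0,0,0]},{"grip":0,"linear":[-18,0,0],"rot":[0,0,0]},{"grip":0,"linear":[-18,0,0],"rot":[0,0,0]},{"grip":0,"linear":[-14,0,0],"rot":[0,0,0]}]' && python3 -m creep '[{"grip":0,"linear":[0,0,0],"rot":[0,0,0]},{"grip":0,"linear":[0,0,0],"rot":[0,0,0]}]'; python3 snap.py 5
```

```text
time_s: 11.83
eef_pos: [710.4, 13.1, 319.0]
ee_rot: [-0.001, -0.105, 0.994, 0.0]
force: [-1.0, -0.1, 0.0]
grip_width: -0.001
time_s: 12.0
eef_pos: [709.7, 12.7, 318.9]
ee_rot: [-0.002, -0.106, 0.994, 0.0]
force: [0.4, 0.7, 0.4]
grip_width: 0.002
t 12.0 bin [ 15.3  37.6 318.9] w [709.7  12.7 318.9] az -167.89 zax [-0.003  0.    -1.   ] F [0.4 0.7 0.4] g 0.002
```

View pics/v5.png

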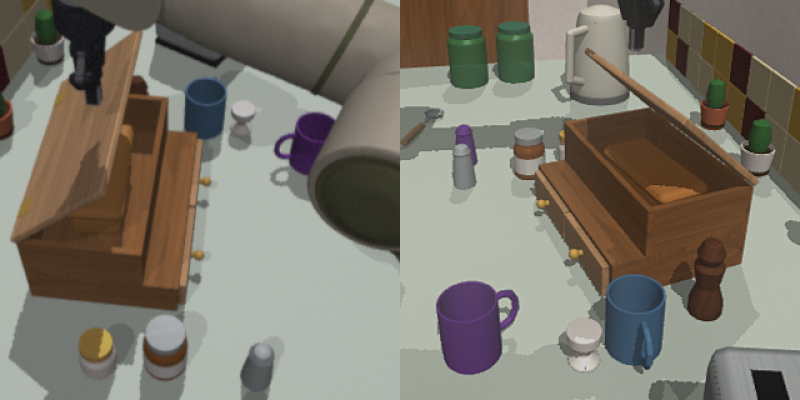

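```bash
python3 -m creep '[{"grip":0,"linear":[0,0,8],"rot":[0,0,0]},{"grip":0,"linear":[0,0,8],"rot":[0,0,0]},{"grip":0,"linear":[0,0,8],"rot":[0,0,0]},{"grip":0,"linear":[0,0,8],"rot":[0,0,0]},{"grip":0,"linear":[0,0,5],"rot":[0,0,0]},{"grip":0,"linear":[0,0,5],"rot":[0,0,0]},{"grip":0,"linear":[0,0,5],"rot":[0,0,0]},{"grip":0,"linear":[2,0,5],"rot":[0,0,0]},{"grip":0,"linear":[2,0,5],"rot":[0,0,0]},{"grip":0,"linear":[2,0,5],"rot":[0,0,0]},{"grip":0,"linear":[2,0,5],"rot":[0,0,0]}]' ; python3 snap.py 6
```

```text
time_s: 13.02
eef_pos: [701.6, 11.0, 254.3]
ee_rot: [0.0, -0.105, 0.994, -0.0]
force: [0.5, -0.1, 2.7]
grip_width: 0.0
t 13.0167 bin [  7.   37.6 254.3] w [701.6  11.  254.3] az -167.9 zax [ 0.001 -0.    -1.   ] F [ 0.5 -0.1  2.7] g 0.0
```

View pics/v6.png

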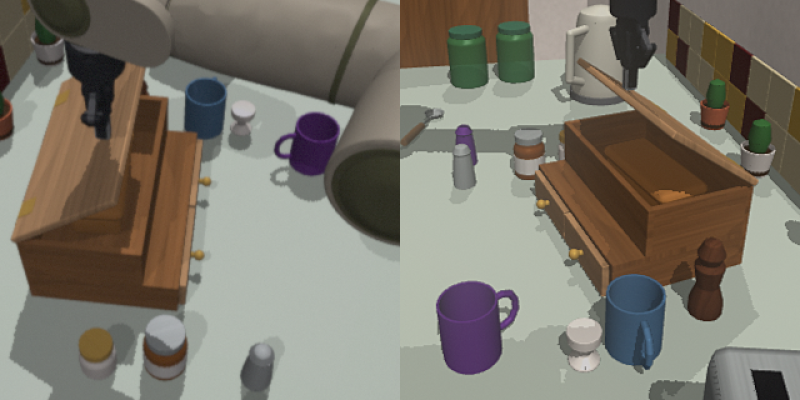

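The lid is going down under the fingertips with about 3 N. Continuing.

```bash
python3 -m creep '[{"grip":0,"linear":[3,0,6],"rot":[0,0,0]},{"grip":0,"linear":[3,0,6],"rot":[0,0,0]},{"grip":0,"linear":[3,0,6],"rot":[0,0,0]},{"grip":0,"linear":[3,0,6],"rot":[0,0,0]},{"grip":0,"linear":[3,0,6],"rot":[0,0,0]},{"grip":0,"linear":[3,0,6],"rot":[0,0,0]},{"grip":0,"linear":[3,0,6],"rot":[0,0,0]},{"grip":0,"linear":[3,0,6],"rot":[0,0,0]},{"grip":0,"linear":[3,0,6],"rot":[0,0,0]},{"grip":0,"linear":[3,0,6],"rot":[0,0,0]},{"grip":0,"linear":[3,0,6],"rot":[0,0,0]},{"grip":0,"linear":[3,0,5],"rot":[0,0,0]}]' && python3 -m creep '[{"grip":0,"linear":[1,0,4],"rot":[0,0,0]},{"grip":0,"linear":[1,0,4],"rot":[0,0,0]},{"grip":0,"linear":[0,0,3],"rot":[0,0,0]},{"grip":0,"linear":[0,0,2],"rot":[0,0,0]},{"grip":0,"linear":[0,0,2],"rot":[0,0,0]},{"grip":0,"linear":[0,0,0],"rot":[0,0,0]}]' ; python3 -c "from h import*;st()"
```

```text
time_s: 14.12
eef_pos: [666.2, 3.5, 182.5]
ee_rot: [-0.0, -0.105, 0.994, 0.0]
force: [1.3, -0.0, 1.1]
grip_width: -0.008
time_s: 14.62
eef_pos: [664.4, 3.0, 167.8]
ee_rot: [-0.0, -0.105, 0.994, 0.0]
force: [-0.1, 0.8, 0.3]
grip_width: 0.001
t 14.6167 bin [-31.   37.7 167.8] w [664.4   3.  167.8] az -167.9 zax [-0.001 -0.    -1.   ] F [-0.1  0.8  0.3] g 0.001
```

```bash
python3 -m creep '[{"grip":0,"linear":[0,0,1],"rot":[0,0,0]},{"grip":0,"linear":[0,0,1],"rot":[0,0,0]},{"grip":0,"linear":[0,0,1],"rot":[0,0,0]},{"grip":0,"linear":[0,0,1],"rot":[0,0,0]},{"grip":0,"linear":[0,0,0],"rot":[0,0,0]}]' && python3 -m creep '[{"grip":0,"linear":[0,0,1],"rot":[0,0,0]},{"grip":0,"linear":[0,0,1],"rot":[0,0,0]},{"grip":0,"linear":[0,0,0],"rot":[0,0,0]}]'
```

```text
time_s: 15.03
eef_pos: [664.6, 3.0, 164.1]
ee_rot: [-0.0, -0.105, 0.994, 0.0]
force: [-0.3, -0.7, 0.3]
grip_width: 0.001
time_s: 15.28
eef_pos: [664.7, 3.1, 163.1]
ee_rot: [0.0, -0.105, 0.994, -0.0]
force: [-1.9, 0.5, 5.6]
grip_width: -0.004
```

```bash
python3 -m creep '[{"grip":0,"linear":[0,0,1],"rot":[0,0,0]},{"grip":0,"linear":[0,0,0.5],"rot":[0,0,0]},{"grip":0,"linear":[0,0,0],"rot":[0,0,0]},{"grip":0,"linear":[0,0,0],"rot":[0,0,0]}]'
```

```text
time_s: 15.62
eef_pos: [664.7, 3.0, 163.0]
ee_rot: [0.001, -0.105, 0.994, -0.0]
force: [-6.5, 0.5, 13.2]
grip_width: 0.002
```

The lid stops firmly at z 163.0 with force rising, which is its shut height. Lifting off and checking.

```bash
python3 -m creep '[{"grip":0,"linear":[0,0,0],"rot":[0,0,0]},{"grip":0,"linear":[0,0,-3],"rot":[0,0,0]},{"grip":0,"linear":[0,0,-15],"rot":[0,0,0]},{"grip":0,"linear":[0,0,-25],"rot":[0,0,0]},{"grip":0,"linear":[0,0,-25],"rot":[0,0,0]},{"grip":0,"linear":[0,0,-25],"rot":[0,0,0]},{"grip":0,"linear":[20,0,-10],"rot":[0,0,0]},{"grip":0,"linear":[25,0,0],"rot":[0,0,0]},{"grip":0,"linear":[25,0,0],"rot":[0,0,0]},{"grip":0,"linear":[25,0,0],"rot":[0,0,0]},{"grip":0,"linear":[25,0,0],"rot":[0,0,0]},{"grip":0,"linear":[25,0,0],"rot":[0,0,0]}]' && python3 -m creep '[{"grip":0,"linear":[25,0,0],"rot":[0,0,0]},{"grip":0,"linear":[25,0,0],"rot":[0,0,0]},{"grip":0,"linear":[15,0,0],"rot":[0,0,0]},{"grip":0,"linear":[0,0,0],"rot":[0,0,0]},{"grip":0,"linear":[0,0,0],"rot":[0,0,0]}]'; python3 snap.py 7; python3 - <<'E'
from h import *
im,W=cloud("scene",7);z=W[...,2]
B=np.stack([(W[...,:2]-O)@EX,(W[...,:2]-O)@EY],-1)
for y0,y1,nm in((10,150,"left"),(-150,-10,"right")):
    k=(z>58)&(z<65)&(B[...,1]>y0)&(B[...,1]<y1)&(B[...,0]>-260)&(B[...,0]<-115)
    print(nm,k.sum(),np.percentile(B[k][:,0],[3,50,97]).round(1))
k=(z>130)&(z<200)&(abs(B[...,1])<160)&(B[...,0]>-65)&(B[...,0]<105)
q=np.c_[B[k][:,0],B[k][:,1],np.ones(k.sum())];s=np.linalg.lstsq(q,z[k],rcond=None)[0];print("lid",k.sum(),"slope",-s[0],s[1],"z",np.median(z[k]))
# objects top positions before/after, via pixel differences
i0,W0=cloud("scene",0)
for nm,u,v in [("jar",322,343),("mug",353,149),("egg",383,168),("salt",397,360),("honey",266,355)]:
    print(nm,[np.median(w[v-3:v+4,u-3:u+4].reshape(-1,3),0).round(1) for w in(W0,W)])
E
```

```text
time_s: 16.62
eef_pos: [521.6, -27.4, 263.6]
ee_rot: [0.0, -0.105, 0.994, 0.0]
force: [0.5, -0.2, 0.7]
grip_width: -0.0
time_s: 17.03
eef_pos: [459.4, -41.1, 264.1]
ee_rot: [0.001, -0.105, 0.994, -0.0]
force: [0.2, -0.2, -0.2]
grip_width: 0.002
t 17.0333 bin [-240.7   38.   264.1] w [459.4 -41.1 264.1] az -167.94 zax [ 0.001 -0.    -1.   ] F [ 0.2 -0.2 -0.2] g 0.002
left 330 [-131.  -125.2 -119.3]
right 261 [-130.6 -124.8 -116.9]
lid 10206 slope -0.001611325114347999 0.0009812099509449723 z 162.44901933589182
jar [array([541.4, 197.6,  94.4]), array([541.3, 197.7,  94.2])]
mug [array([ 646.7, -343.3,   70.4]), array([ 647. , -342.6,   70.1])]
egg [array([ 562.4, -318.3,   54.2]), array([ 562.2, -319. ,   54.3])]
salt [array([407.3, 182.8,  88.3]), array([407.4, 182.4,  88.4])]
honey [array([632.8, 241.4,  70. ]), array([632.7, 240.6,  69.5])]
```

View pics/v7.png

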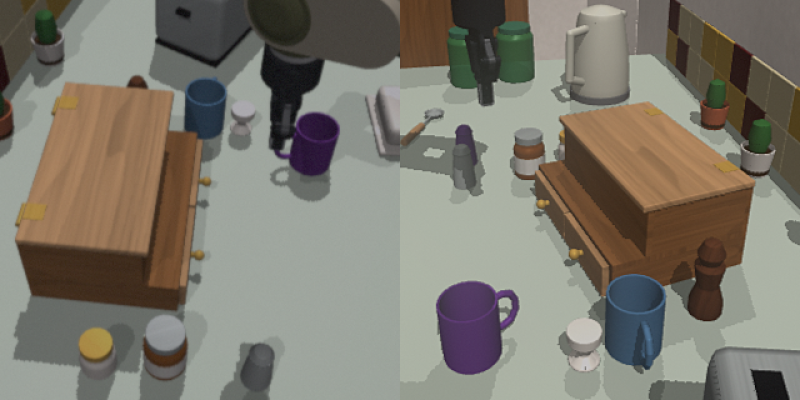

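The lid is shut flat (slope 0.002, z 162) and both drawers are flush. The things around the bin have not moved, and the robot is clear.

```bash
python3 -c "
from rig import ctrl
print(ctrl.finish_job())"
```

```text
the job is handed in; nothing more can be done
None
```

With shut fingertips I pushed the right drawer home, then the left, and then pressed the raised lid down until it was shut. I handed the job in at about 17 s; no verdict was reported.

- **Drawers:** both panels ended flush with the plinth (centres at bin x −125, against −126 expected). Each stopped at the same place with the force rising to 22–27 N.
- **Lid:** it stood at 0.74 rad until both drawers were home. It now lies flat, with a slope of about 0.002 and its top at z 162–163 mm.
- **Things around the bin:** the jar, mug, egg cup, salt and honey pot moved less than 1 mm between the first and last pictures. The pepper I checked only by eye, and it looks unmoved.
- **Loaf:** it is hidden under the shut lid, so I could not check it at the end. The arm never went near it.
- **Robot:** it stands clear and touches nothing. No check failed or disagreed.

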